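Seat the watch cradle and hold the tester dial at its third click

TASK

Set the watch cradle down on the test stand, without dropping it, so that both pegs enter the holes in its foot and it sits fully home, and let go of it. Then press the finger bar of the control unit's spring-return dial down with the fingertips, past the first two clicks to the third at the bottom of its travel, and finish still holding it there: it springs back if let go. Leave the other things on the bench where they are.

Things in the scene. Friction and masses are not known exactly. Their poses are not given: they have to be found in the camera images.
- cradle: loose watch cradle, 0.17-0.35 kg: black foot plate 120 x 50 x 12 mm (x, y, z), two 11 mm through holes at x = -45 and +45 mm; on its middle a black saddle 40 x 36 mm (x, y) up to z 60 mm, gripped by its plain y faces, 36 mm apart; a steel wristwatch on top (to 69 mm), bracelet down the x faces. Origin under the foot's centre, z up. Fits either way round (half turn about z)
- stand_top (a point): centre of the flat top of the test stand, 40 mm above the bench, between its two pegs. A seated cradle has its origin at this point; x along the line of pegs, z up
- stand: fixed test stand: white pedestal, top 130 x 56 mm (x, y), 40 mm high, on a grey base 150 x 80 x 12 mm; two upright dark steel pegs 8 mm across, 12.5 mm high, the upper 4.5 mm tapered to 3.6 mm across, at x = -45 and +45 mm. Origin under its centre
- control: fixed control unit: white box 110 x 90 x 92 mm (x, y, z), origin under its centre, front facing its -x. A grey disc 58 mm across (top 109 mm above the bench) in a slot carries an arm that sticks out of the front with the finger bar; black discs with a white pointer on both sides turn with it against four ticks (rest and three clicks)
- dial_axis (a point): middle of the dial's level axle, which runs along y of this frame: 80 mm above the bench, midway between the control unit's sides, 25 mm behind its front face; axes as those of the unit
- finger_bar (a point): finger bar: black round bar 14 mm thick, 36 mm long along y, origin at its middle, 70 mm from the axle. At joint value q the arm points to -x of dial_axis and 0.45 - q rad above level: the bar's middle is 110 mm above the bench at rest, 50 mm at the third click, on an arc about the axle
- dial (a joint): turn of the dial, rad: 0 at rest, clicks at 0.3, 0.6, 0.9, end stop 0.94; grows as the bar is pressed down. A spring returns it from anywhere, also out of the clicks: pressing takes about 5 N at rest to 9 N at the third click, with 3 to 5 N more on the way out of each click and less on the way into the next
- driver_stand: bystander, screwdriver stand: grey ribbed round base 68 mm across with five thin screwdrivers standing in it, 110 mm high; origin under its centre
- tweezers: bystander, steel tweezers with blue grip, 110 x 8 x 6 mm, lying along their x; origin under the middle
- loupe: bystander, black eye loupe, truncated cone 36 mm across, 28 mm high; origin under its centre
- oil_jar: bystander, small jar with lid, 40 mm across, 45 mm high; origin under its centre
- pin_vise: bystander, small steel hand vise with round aluminium handle, 105 mm long along its x, 12 mm thick; origin under the middle
- parts_tray: bystander, grey open parts tray 50 x 50 x 18 mm with dividers; origin under its centre
- parts_tin: bystander, flat round aluminium tin 48 mm across, 22 mm high; origin under its centre
Mind the look-alikes: they are no part of the job. What is shaped like the control but brown or green is not meant.

How it is judged:
By the outcome, as a careful person would: the job done as asked, in the order asked, and still so for the second after the job is handed in, while the arm keeps its last pose, push and grip.
It also fails if it takes over 58 s, if anything falls off the work surface, if the arm or the gripper's body presses on something with over 40 N, if the wrist force passes 120 N, or if a joint passes its speed limit or range.

ROBOT

A 7-joint arm with a two-finger parallel gripper is mounted at the origin on the work surface. World frame = base frame: x ahead of the robot, y to its left, z up, the work surface at z = 0. Lengths are in mm, angles in rad, forces in N, time in s.
With the tool pointing down it reaches from about 350 to 900 mm from the base axis. Payload 7.2 kg.
Tool frame: the origin (TCP) lies between the finger pads, 19 mm behind the fingertips; this is the grasp point; z points along the fingers, y is the line along which they close (so a half turn about z gives the same grasp; the last joint's range is limited). The gripper opens to 85 mm and grips with 20 to 120 N. Pads are 22 mm wide; open, the fingers measure 114 mm over their backs; the gripper's body (76 mm by 85 mm) begins 54 mm behind the grasp point. The pads swing forward as they close: fully open they stand 13 mm farther back than shut.
Start: joints at [-1.188, 0.411, -0.013, 1.596, 0.006, 1.134, -0.082], TCP at [272.313, 562.56, 249.997] pointing down, gripper open.
Joint ranges: [-2.95, 2.95], [-0.29, 1.99], [-1.47, 1.44], [0.14, 2.54], [-1.03, 4.17], [0.13, 1.85], [-2.86, 2.86]. Speed limits (rad/s): [2.39, 2.39, 3.01, 3.01, 3.14, 3.14, 3.14].

INTERFACE

Orientations are given as a unit quaternion [x, y, z, w].
In Python, from bench import robot gives the robot as it stands. The module is installed in compiled form; this text tells all that it offers.
- The arm moves only by the shell command python3 -m handwheel 'ROWS' [FORCE]. ROWS is JSON, one flat list of numbers, 5 for each row, row after row: the shift along the tool's x, y, z normalised to -1 to 1, where 1 is 0.4 m, then the turn about the tool's z normalised to -1 to 1, where 1 is 90 degrees, then the closure, from -1 (fully open) to 1 (shut). A call has 1 to 5 rows; each row is the pose to reach, as a shift and turn from the pose commanded when the call began, along the tool's axes at that moment; what a row does not reach only later rows make up. A row lasts 1/10 s, in which the tool goes at most 50 mm and 8.59 degrees, less where a joint would pass 70% of its speed; a pose out of reach is approached as far as the arm can. A call with a number of a shift or a turn outside -1 to 1 is refused whole. A call with a gripper value outside its range is refused whole. The fingers move at their own pace and stop on an object; FORCE is the grip in N (left out, the last holds). Time passes only in rows, so rows that repeat a pose let the fingers close. It gives the time, the measured TCP pose, the force, the opening and the grip force at its end, in the units of the state.
- robot.sense(): the state, without advancing time (a new reading comes with each control period).
- robot.capture(name): name is "side" or "top"; returns the picture (400x640x3 uint8, red, green, blue); there is no depth.
- robot.camera_model(name): a dict with "mtx" (3x3 intrinsics, pixels), "k1" (the pictures are not rectified: a ray, as slopes to the right and down, at radius r is drawn at 1 + k1 r^2 times it, then the intrinsics apply), "position" and "orientation" of the camera in the world. Camera axes: x right, y down, z forward; pixel columns grow to the right and rows downward; lengths in mm; the calibration is good to about 2 mm. A picture is of the moment at which its call begins. camera_model takes no time and is no camera call.
- robot.sign_off(): hands the job in; it is judged then, once.
Trained networks look in the newest picture that a camera, given by its name, has taken for a name from the list of things; names that differ only in an ending like _2 or _b are one class to them, and where a whole thing is asked for, a point or a joint stands for the part that bears it (a point fixed in the world has none). Each returns a list of dicts, best first, with "conf" (0 to 1); they miss things now and then, are a little off and sometimes report something else, mostly with a low value. They report only what shows in the picture. A call takes as long as a camera call. They do not tell look-alikes from the thing itself.
- robot.recognise(camera, query): "at" ([x, y, z] in mm, in world coordinates, good to about 4 mm: the middle of the surface that is visible of it).
- robot.regions_of(camera, query): "mask" (400x640 bool, what is visible of it).
The state is a dict: "time_s": time; "joint_pos": joint angles; "joint_vel": joint speeds; "tau": joint torques, N m; "position": TCP position; "orientation": TCP orientation; "contact_force": force on the tool from outside, world axes, zero at the start; "moment": the same for the moment, N m; "finger_gap": finger opening in mm; "finger_force": force on a finger pad.
Only numpy, scipy, OpenCV 4.12 (cv2) and the standard library are available. Lean on these libraries where they do the work, as an engineer would, in place of code of your own. Each camera call takes 0.05 s, during which the arm holds its last target. There are 200 camera calls.

## Working session

There is one attempt and no reset: what is moved stays moved. The work goes in short steps, Python scripts to look and compute and a shell command to move; the robot and the scene stay as the last step left them, time stands still between calls to the robot, and variables do not carry over. Pictures are saved under pics/ and viewed, at most 10 in all, crops included, and the job is handed in when it is done.

```bash
mkdir -p pics
python3 - <<'E'
from bench import robot
import cv2,json
for n in("side","top"):
    im=robot.capture(n);cv2.imwrite(f"pics/{n}0.png",im[:,:,::-1])
    print(n,robot.camera_model(n))
    for q in("cradle","stand","control","finger_bar"):
        print(q,[(round(d["conf"],2),[round(v) for v in d["at"]]) for d in robot.recognise(n,q)])
s=robot.sense();print({k:s[k] for k in("time_s","position","orientation","finger_gap")})
E
```

```text
side {'mtx': array([[368.25127405,   0.        , 318.21672503],
       [  0.        , 368.25127405, 202.26556606],
       [  0.        ,   0.        ,   1.        ]]), 'k1': 0.025303878122866157, 'position': array([ 370.73599192, -861.31384991,  612.26515566]), 'orientation': array([ 0.87314351, -0.08253099,  0.04042332, -0.47872225])}
cradle [(0.88, [597, 312, 13]), (0.37, [558, 145, 7])]
stand [(0.66, [585, -17, 30])]
control [(0.9, [584, -332, 89]), (0.79, [278, -322, 94]), (0.68, [436, -468, 92]), (0.48, [427, 145, 16])]
finger_bar [(0.81, [251, -314, 101]), (0.78, [407, -456, 101]), (0.59, [565, -322, 100])]
top {'mtx': array([[498.74281814,   0.        , 313.31753575],
       [  0.        , 498.74281814, 197.27924162],
       [  0.        ,   0.        ,   1.        ]]), 'k1': -0.12061782742654543, 'position': array([ 353.83802775,  -38.76587031, 1213.91211843]), 'orientation': array([ 0.71061142, -0.70014513,  0.04794188, -0.05029695])}
cradle [(0.96, [593, 316, 12])]
stand [(0.96, [586, 8, 35])]
control [(0.79, [275, -293, 91]), (0.75, [592, -297, 93]), (0.71, [432, -436, 91])]
finger_bar [(0.92, [242, -300, 102]), (0.69, [556, -310, 100])]
{'time_s': 0.5, 'position': array([272.30036683, 562.55299384, 249.97745178]), 'orientation': array([ 2.23497561e-01,  9.74704488e-01, -1.23529866e-05, -1.43549028e-05]), 'finger_gap': 85.36000300232756}
```

```bash
sleep 1
```

```text
(no output)
```

View pics/side0.png

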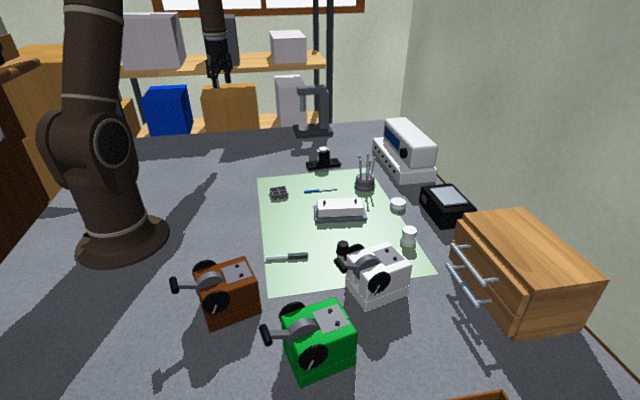

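View pics/top0.png

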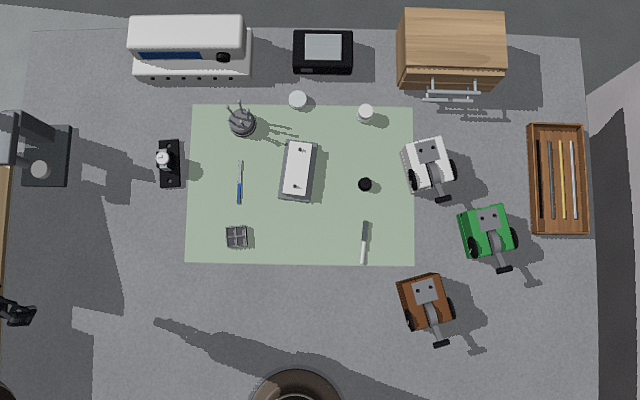

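Candidates: control is white at top (430,165) / side (378,272). The look-alikes are brown (425,300)/(228,290) and green (487,230)/(318,340). Cradle is at top (168,163), side (323,160); the black/grey clamp thing at top (45,155) is no cradle. The stand is at top (298,168). The black loupe at (365,184) lies near the control. Now silhouette fits, plus a close crop.

```bash
cat > h.py <<'E'
from bench import robot
import numpy as np, cv2
from scipy.spatial.transform import Rotation as R
from scipy.optimize import minimize
CM={n:robot.camera_model(n) for n in("side","top")}
S=4
def proj(n,P):
    c=CM[n];p=(np.atleast_2d(P)-c["position"])@R.from_quat(c["orientation"]).as_matrix()
    s=p[:,:2]/p[:,2:];s=s*(1+c["k1"]*(s**2).sum(1,keepdims=True));K=c["mtx"]
    return s*[K[0,0],K[1,1]]+K[:2,2]
def box(x0,x1,y0,y1,z0,z1):return np.array([[x,y,z] for x in(x0,x1) for y in(y0,y1) for z in(z0,z1)],float)
def cyl(x,y,r,z0,z1):return np.array([[x+r*np.cos(a),y+r*np.sin(a),z] for a in np.arange(0,6.28,.4) for z in(z0,z1)])
MOD={"cradle":[box(-60,60,-25,25,0,12),box(-20,20,-18,18,12,60),box(-20,20,-12,12,60,66)],
"stand":[box(-75,75,-40,40,0,12),box(-65,65,-28,28,0,40),cyl(45,0,4,40,50),cyl(-45,0,4,40,50)],
"control":[box(-55,55,-45,45,0,92)]}
def place(M,p):  # x,y,yaw,z
    c,s=np.cos(p[2]),np.sin(p[2]);A=np.array([[c,s,0],[-s,c,0],[0,0,1]])
    return M@A+[p[0],p[1],p[3] if len(p)>3 else 0]
def render(n,parts,p):
    m=np.zeros((400*S,640*S),np.uint8)
    for M in parts:
        h=cv2.convexHull(((proj(n,place(M,p))+.5)*S).astype(np.float32)).round().astype(np.int32)
        cv2.fillConvexPoly(m,h,1)
    return m
def fit(masks,parts,p0,z=0):
    ms={n:cv2.resize(m.astype(np.uint8),None,fx=S,fy=S,interpolation=cv2.INTER_NEAREST) for n,m in masks.items()}
    def cost(q):
        t=0
        for n,m in ms.items():
            r=render(n,parts,[q[0],q[1],q[2]/100,z]);t+=1-(r&m).sum()/(r|m).sum()
        return t
    b=minimize(cost,[p0[0],p0[1],p0[2]*100],method="Nelder-Mead",options=dict(initial_simplex=np.array([p0[:2]+[p0[2]*100]]*4)+np.array([[0,0,0],[10,0,0],[0,10,0],[0,0,10]]),xatol=.05,fatol=1e-5))
    return [round(b.x[0],1),round(b.x[1],1),round(b.x[2]/100,3)],round(b.fun,3)
def mask(n,q,p):  # region whose centroid is nearest the model
    u=proj(n,[p[0],p[1],30])[0]
    L=robot.regions_of(n,q);L=[d["mask"] for d in L if d["mask"].sum()>20]
    return min(L,key=lambda m:np.hypot(*(np.argwhere(m).mean(0)[::-1]-u)))
E
python3 - <<'E'
from h import *
ov={n:robot.capture(n) for n in("side","top")}
for q,p0 in(("cradle",[593,316,-.03]),("stand",[586,0,-.13]),("control",[600,-300,.2])):
    ms={}
    for n in("side","top"):
        ms[n]=mask(n,q,p0);print(q,n,ms[n].sum(),np.argwhere(ms[n]).mean(0)[::-1].round(1))
    np.savez(f"m_{q}.npz",**ms)
    for k in(["side"],["top"],["side","top"]):
        f=fit({n:ms[n] for n in k},MOD[q],p0);print(k,f)
    ov_p=f[0]
    for n in ov:
        big=ov.setdefault(n,ov[n])
        if big.shape[0]==400: ov[n]=cv2.resize(big,None,fx=S,fy=S,interpolation=cv2.INTER_CUBIC)
        c,_=cv2.findContours(render(n,MOD[q],ov_p),cv2.RETR_EXTERNAL,cv2.CHAIN_APPROX_NONE)
        cv2.drawContours(ov[n],c,-1,(255,0,0),1)
t=ov["top"];a=t[500:900,560:800];b=t[500:900,1080:1300];c=t[500:900,1580:1900]
cv2.imwrite("pics/fit.png",np.hstack([a,b,c])[:,:,::-1])
E
```

```text
cradle side 436 [322.8 160.2]
cradle top 1049 [168.5 162.7]
['side'] ([np.float64(604.3), np.float64(328.2), np.float64(0.031)], np.float64(0.104))
['top'] ([np.float64(605.0), np.float64(328.5), np.float64(0.106)], np.float64(0.048))
['side', 'top'] ([np.float64(604.7), np.float64(328.7), np.float64(0.094)], np.float64(0.164))
stand side 1162 [339.5 210.3]
stand top 1942 [297.5 171.1]
['side'] ([np.float64(589.4), np.float64(6.8), np.float64(-0.108)], np.float64(0.07))
['top'] ([np.float64(588.7), np.float64(6.7), np.float64(-0.108)], np.float64(0.041))
['side', 'top'] ([np.float64(589.1), np.float64(6.8), np.float64(-0.11)], np.float64(0.112))
control side 3577 [375.5 274. ]
control top 2610 [427.6 166.5]
['side'] ([np.float64(598.5), np.float64(-298.5), np.float64(0.226)], np.float64(0.084))
['top'] ([np.float64(599.4), np.float64(-301.0), np.float64(0.27)], np.float64(0.112))
['side', 'top'] ([np.float64(598.9), np.float64(-300.6), np.float64(0.248)], np.float64(0.203))
```

View pics/fit.png

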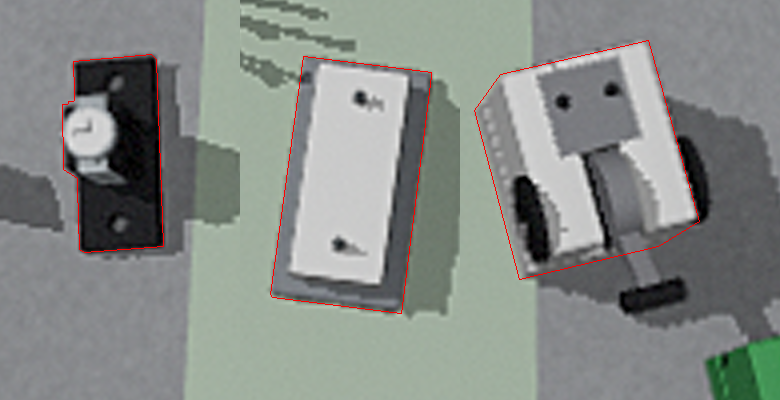

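The overlay matches: left cradle, middle stand with both pegs, right the white control with its bar at about top px (443,199). The poses agree between the cameras within 1–2 mm.

```bash
cat >> h.py <<'E'
def go(x,y,z,yaw):  # yaw of the tool y axis less 90 deg
    s=robot.sense();r=R.from_quat(s["orientation"]).as_matrix()
    d=r.T@(np.array([x,y,z])-s["position"])/400
    t=(yaw+np.pi/2)-np.arctan2(r[1,1],r[0,1]);t=(t+np.pi/2)%np.pi-np.pi/2
    print("t",round(s["time_s"],2),"rows",d.round(4),"turn",round(-t/(np.pi/2),4),"F",s["contact_force"].round(1),"gap",round(s["finger_gap"],1),"pos",s["position"].round(1))
E
python3 - <<'E'
from h import *
go(604.8,328.6,200,.095)
p=[598.9,-300.6,.25]
print("bar px",proj("top",place(np.array([[-93.,0,110]]),p)),proj("side",place(np.array([[-93.,0,110]]),p)))
print("cradle holes",proj("top",place(np.array([[-45.,0,12],[45,0,12]]),[604.8,328.6,.095])))
print("pegs",proj("top",place(np.array([[-45.,0,52.5],[45,0,52.5]]),[589.1,6.8,-.11])))
E
```

```text
t 0.9 rows [-1.003  -0.1643  0.125 ] turn -0.3474 F [ 1.2 -0.3  0.5] gap 85.0 pos [272.3 562.6 250. ]
bar px [[442.00326438 198.93132563]] [[339.04468257 264.65511476]]
cradle holes [[168.87381587 179.96166888]
 [167.66456318 144.64982856]]
pegs [[294.26022725 185.23834535]
 [299.17730676 148.33054516]]
```

```bash
python3 -m handwheel '[-0.5,-0.08,0.06,-0.17,-1,-1,-0.164,0.125,-0.347,-1,-1,-0.164,0.125,-0.347,-1,-1,-0.164,0.125,-0.347,-1,-1,-0.164,0.125,-0.347,-1]' 40
python3 -m handwheel '[0,0,0,0,-1]' >/dev/null; python3 -c "
from h import *
go(604.3,327.6,200,.095);go(604.3,327.6,42,.095)"
```

```text
time_s: 1.4
position: [474.9, 419.8, 219.7]
orientation: [-0.049, 0.999, 0.0, 0.0]
contact_force: [0.6, 0.8, -0.3]
finger_gap: 85.5
finger_force: 0.0
t 1.5 rows [-0.29   -0.2397  0.0488] turn -0.0078 F [ 0.5 -1.  -0. ] gap 85.2 pos [480.7 413.7 218.8]
t 1.5 rows [-0.289  -0.2379  0.4438] turn -0.0078 F [ 0.5 -1.  -0. ] gap 85.2 pos [480.7 413.7 218.8]
```

```bash
python3 -m handwheel '[-0.29,-0.24,0.05,-0.007,-1,-0.29,-0.24,0.05,-0.007,-1,-0.29,-0.24,0.05,-0.007,-1,-0.29,-0.24,0.05,-0.007,-1,-0.29,-0.24,0.05,-0.007,-1]'; python3 -c "
from h import *
go(604.3,327.6,42,.095)"
```

```text
time_s: 2.0
position: [598.9, 334.8, 199.0]
orientation: [-0.051, 0.999, -0.0, -0.0]
contact_force: [-1.1, 0.9, 0.1]
finger_gap: 85.6
finger_force: 0.0
t 2.0 rows [-0.0118 -0.0189  0.3926] turn 0.0042 F [-1.1  0.9  0.1] gap 85.6 pos [598.9 334.8 199. ]
```

```bash
python3 -m handwheel '[0,0,0.1,0,-1,0,0,0.2,0,-1,0,0,0.25,0,-1,0,0,0.25,0,-1,0,0,0.25,0,-1]'; python3 -c "
from h import *
go(604.3,327.6,42,.095)"
```

```text
time_s: 2.5
position: [597.2, 338.2, 100.6]
orientation: [-0.054, 0.999, 0.0, 0.0]
contact_force: [-0.0, 0.7, 1.0]
finger_gap: 85.8
finger_force: 0.0
t 2.5 rows [-0.0148 -0.0284  0.1464] turn 0.0077 F [-0.   0.7  1. ] gap 85.8 pos [597.2 338.2 100.6]
```

```bash
python3 -m handwheel '[-0.015,-0.028,0,0.008,-1,-0.015,-0.028,0,0.008,-1,-0.015,-0.028,0.08,0.008,-1,-0.015,-0.028,0.08,0.008,-1,-0.015,-0.028,0.08,0.008,-1]'; python3 -c "
from h import *
go(604.3,327.6,42,.095)
im=robot.capture('side');cv2.imwrite('pics/s1.png',cv2.resize(im[90:200,250:400],None,fx=5,fy=5,interpolation=2)[:,:,::-1])"
```

```text
time_s: 3.0
position: [605.1, 325.6, 68.2]
orientation: [-0.046, 0.999, -0.0, -0.0]
contact_force: [0.3, 1.3, 0.4]
finger_gap: 85.4
finger_force: 0.0
t 3.0 rows [0.0015 0.0051 0.0656] turn -0.0018 F [0.3 1.3 0.4] gap 85.4 pos [605.1 325.6  68.2]
```

View pics/s1.png

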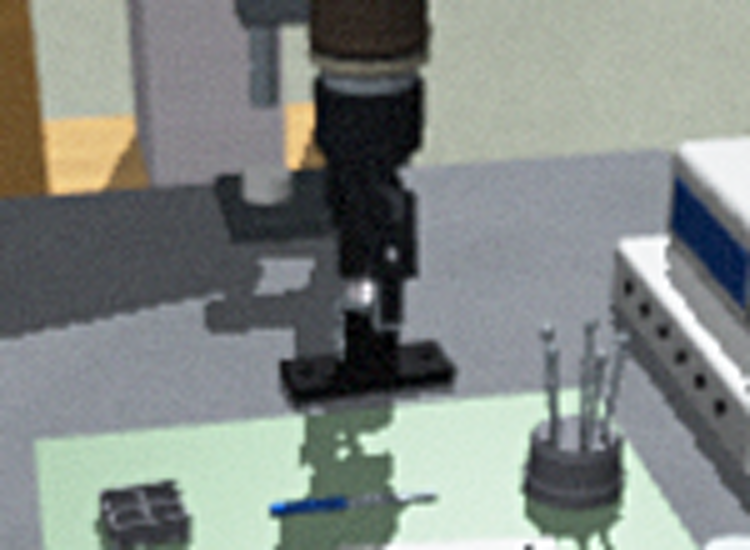

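The crop shows the gripper straddling the saddle (crop px ~(370,310)), with the foot plate undisturbed. Going down and closing.

```bash
python3 -m handwheel '[0,0.004,0.03,0,-1,0,0.004,0.06,0,-1,0,0.004,0.06,0,-1,0,0.004,0.06,0,-1]'; python3 -c "
from h import *
go(604.3,327.6,42,.095)"
```

```text
time_s: 3.45
position: [604.6, 327.4, 43.1]
orientation: [-0.046, 0.999, -0.0, -0.001]
contact_force: [0.2, 0.0, 0.7]
finger_gap: 85.4
finger_force: 0.0
t 3.45 rows [0.0006 0.0004 0.0028] turn -0.0014 F [0.2 0.  0.7] gap 85.4 pos [604.6 327.4  43.1]
```

```bash
python3 -m handwheel '[0,0,0,0,1,0,0,0,0,1,0,0,0,0,1,0,0,0,0,1,0,0,0,0,1]' 60;python3 -m handwheel '[0,0,0,0,1,0,0,0,0,1,0,0,0,0,1,0,0,0,0,1,0,0,0,0,1]' 60
```

```text
time_s: 3.95
position: [605.3, 327.9, 44.3]
orientation: [-0.046, 0.999, 0.0, 0.0]
contact_force: [-0.3, -0.1, 2.8]
finger_gap: 35.2
finger_force: 61.6
time_s: 4.45
position: [605.3, 327.9, 44.4]
orientation: [-0.046, 0.999, 0.0, 0.0]
contact_force: [-0.9, 0.6, 5.2]
finger_gap: 35.1
finger_force: 61.7
```

```bash
python3 -m handwheel '[0,0,-0.05,0,1,0,0,-0.15,0,1,0,0,-0.3,0,1,0,0,-0.35,0,1,0,0,-0.35,0,1]'; python3 -m handwheel '[0,0,0,0,1,0,0,0,0,1]'; python3 -c "
from h import *
go(589.1,6.8,184,-.11)"
```

```text
time_s: 4.95
position: [606.9, 328.6, 188.7]
orientation: [-0.046, 0.999, 0.002, 0.003]
contact_force: [0.8, 0.9, -3.0]
finger_gap: 35.1
finger_force: 61.2
time_s: 5.15
position: [603.6, 326.8, 181.1]
orientation: [-0.046, 0.999, -0.001, -0.002]
contact_force: [0.8, 0.3, -2.7]
finger_gap: 35.0
finger_force: 61.2
t 5.15 rows [ 0.1103 -0.7931 -0.0052] turn 0.1291 F [ 0.8  0.3 -2.7] gap 35.0 pos [603.6 326.8 181.1]
```

```bash
python3 -m handwheel '[0.01,-0.08,0,0.02,1,0.025,-0.18,0,0.05,1,0.04,-0.28,0,0.08,1,0.05,-0.38,0,0.1,1,0.065,-0.48,0,0.129,1]'; python3 -m handwheel '[0.012,-0.1,0,0,1,0.024,-0.2,0,0,1,0.036,-0.27,0,0,1,0.045,-0.31,0,0,1,0.045,-0.31,0,0,1]' ; python3 -m handwheel '[0,0,0,0,1,0,0,0,0,1,0,0,0,0,1]'; python3 -c "
from h import *
go(589.1,6.8,184,-.11)"
```

```text
time_s: 5.65
position: [595.5, 132.1, 181.4]
orientation: [0.056, 0.998, -0.001, -0.002]
contact_force: [1.1, 0.1, -2.5]
finger_gap: 35.4
finger_force: 61.0
time_s: 6.15
position: [564.1, 10.1, 182.5]
orientation: [0.057, 0.998, -0.001, -0.001]
contact_force: [0.4, 0.3, -3.1]
finger_gap: 35.6
finger_force: 61.0
time_s: 6.45
position: [565.5, 14.6, 183.5]
orientation: [0.054, 0.999, 0.0, -0.0]
contact_force: [0.1, 0.3, -2.8]
finger_gap: 35.4
finger_force: 61.0
t 6.45 rows [-0.0607 -0.013  -0.0013] turn 0.0017 F [ 0.1  0.3 -2.8] gap 35.4 pos [565.5  14.6 183.5]
```

```bash
python3 -m handwheel '[-0.03,-0.006,0.05,0.001,1,-0.06,-0.013,0.1,0.002,1,-0.06,-0.013,0.16,0.002,1,-0.06,-0.013,0.16,0.002,1,-0.06,-0.013,0.16,0.002,1]'; python3 -m handwheel '[0,0,0,0,1,0,0,0,0,1]'
cat > look.py <<'E'
from h import *
s=robot.sense();z=s["position"][2]-44.4
for n in("side","top"):
    im=robot.capture(n)
    m=mask(n,"cradle",[589,7]);print(n,m.sum(),"z",round(z,1),fit({n:m},MOD["cradle"],[589.,7.,-.11],z))
    cv2.imwrite(f"pics/{n}_{s['time_s']:.2f}.png",im[:,:,::-1])
go(589.1,6.8,84.4,-.11)
E
python3 look.py; ls pics
```

```text
time_s: 6.95
position: [588.4, 5.7, 119.7]
orientation: [0.056, 0.998, 0.0, -0.001]
contact_force: [0.6, -0.0, -1.9]
finger_gap: 35.2
finger_force: 60.8
time_s: 7.15
position: [589.4, 5.3, 121.2]
orientation: [0.056, 0.998, 0.0, 0.001]
contact_force: [0.2, -0.5, -1.4]
finger_gap: 35.4
finger_force: 60.8
side 576 z 76.8 ([np.float64(587.8), np.float64(7.0), np.float64(-0.099)], np.float64(0.291))
fit.png
s1.png
side0.png
side_7.15.png
top0.pngTraceback (most recent call last):
  File "look.py", line 5, in <module>
    m=mask(n,"cradle",[589,7]);print(n,m.sum(),"z",round(z,1),fit({n:m},MOD["cradle"],[589.,7.,-.11],z))
  File "h.py", line 37, in mask
    return min(L,key=lambda m:np.hypot(*(np.argwhere(m).mean(0)[::-1]-u)))
ValueError: min() iterable argument is empty
```

```bash
cat > ov.py <<'E'
from h import *
import sys
s=robot.sense();z=s["position"][2]-44.4
r=R.from_quat(s["orientation"]).as_matrix();yw=np.arctan2(r[1,1],r[0,1])-np.pi/2
p=[s["position"][0],s["position"][1],yw,z];F=[MOD["cradle"][0]];out=[]
for n,(u,v,w,h) in dict(side=(285,140,110,100),top=(250,120,100,100)).items():
    im=cv2.resize(robot.capture(n),None,fx=4,fy=4,interpolation=cv2.INTER_CUBIC)
    for parts,q,c in((F,p,(255,0,0)),(MOD["stand"][1:2],[589.1,6.8,-.11],(0,0,255))):
        k,_=cv2.findContours(render(n,parts,q),cv2.RETR_EXTERNAL,cv2.CHAIN_APPROX_NONE);cv2.drawContours(im,k,-1,c,1)
    for X,q,c in((12,p,(255,255,0)),(52.5,[589.1,6.8,-.11,0],(0,255,255))):
        for a in proj(n,place(np.array([[-45.,0,X],[45,0,X]]),q)): cv2.circle(im,tuple(((a+.5)*4).round().astype(int)),3,c,1)
    out.append(im[v*4:(v+h)*4,u*4:(u+w)*4])
cv2.imwrite(sys.argv[1],np.hstack([cv2.resize(o,(390,400)) if 0 else o[:, :400] for o in out])[:,:,::-1]);print(np.round(p,3))
E
python3 ov.py pics/ov1.png
```

```text
[ 5.88857e+02  4.99200e+00 -1.13000e-01  7.60710e+01]
```

View pics/ov1.png

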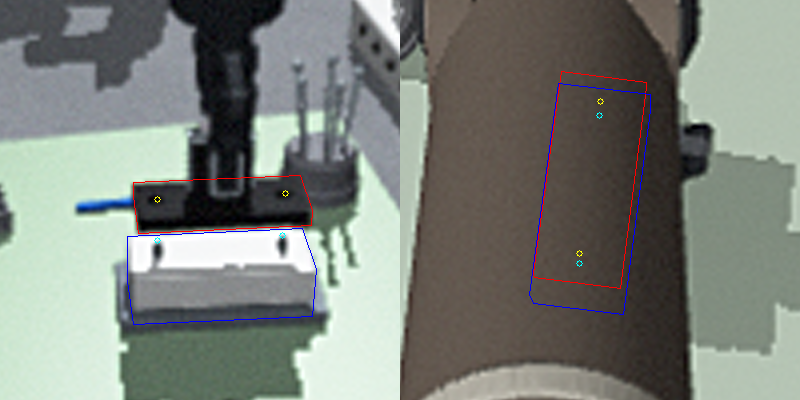

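Side crop: foot holes at crop (157,199),(286,193) lie on my predictions and peg tops at (158,240),(282,237) too, so only a ~1.5 mm y shift is needed. The arm blocks the top view.

```bash
python3 -c "
from h import *
go(589.3,6.4,100,-.11)"; python3 -m handwheel '[0,0.0035,0,0,1,0,0.0035,0.02,0,1,0,0.0035,0.045,0,1,0,0.0035,0.045,0,1,0,0.0035,0.045,0,1]'; python3 -m handwheel '[0,0,0,0,1,0,0,0,0,1]'; python3 -c "
from h import *
go(589.3,6.4,84.4,-.11)"
```

```text
t 7.45 rows [-0.001   0.0037  0.0503] turn -0.002 F [ 0.8 -0.4 -3.4] gap 35.5 pos [588.7   5.  120.1]
time_s: 7.95
position: [588.3, 6.3, 101.0]
orientation: [0.057, 0.998, -0.0, -0.001]
contact_force: [0.5, 0.1, -2.3]
finger_gap: 35.0
finger_force: 60.9
time_s: 8.15
position: [589.0, 6.3, 102.0]
orientation: [0.057, 0.998, 0.0, 0.0]
contact_force: [0.2, -0.0, -3.0]
finger_gap: 35.2
finger_force: 60.9
t 8.15 rows [-0.0007  0.0003  0.044 ] turn -0.002 F [ 0.2 -0.  -3. ] gap 35.2 pos [589.    6.3 102. ]
```

```bash
python3 -m handwheel '[0,0,0.005,-0.002,1,0,0,0.01,-0.002,1,0,0,0.015,-0.002,1,0,0,0.02,-0.002,1,0,0,0.02,-0.002,1]';python3 -m handwheel '[0,0,0.004,0,1,0,0,0.008,0,1,0,0,0.012,0,1,0,0,0.012,0,1]'
```

```text
time_s: 8.65
position: [588.7, 6.3, 93.5]
orientation: [0.055, 0.998, -0.0, -0.0]
contact_force: [-0.9, -0.4, -3.4]
finger_gap: 35.6
finger_force: 60.9
time_s: 9.05
position: [589.2, 6.5, 88.9]
orientation: [0.055, 0.998, 0.0, 0.0]
contact_force: [2.6, 0.9, -3.5]
finger_gap: 35.3
finger_force: 61.0
```

```bash
python3 -m handwheel '[0,0,0.003,0,1,0,0,0.006,0,1,0,0,0.009,0,1,0,0,0.012,0,1,0,0,0.012,0,1]'
```

```text
time_s: 9.55
position: [589.3, 6.5, 84.4]
orientation: [0.055, 0.998, 0.0, 0.001]
contact_force: [4.4, 2.5, -1.5]
finger_gap: 35.2
finger_force: 61.2
```

```bash
python3 -m handwheel '[0,0,0.002,0,1,0,0,0.004,0,1,0,0,0.004,0,1]';python3 -m handwheel '[0,0,0.003,0,1,0,0,0.003,0,1]'
```

```text
time_s: 9.85
position: [589.3, 6.5, 84.3]
orientation: [0.055, 0.998, 0.0, 0.001]
contact_force: [-1.2, 1.2, 12.4]
finger_gap: 35.7
finger_force: 63.2
time_s: 10.05
position: [589.3, 6.5, 84.2]
orientation: [0.055, 0.998, 0.0, 0.001]
contact_force: [-5.3, 2.9, 22.9]
finger_gap: 35.2
finger_force: 64.5
```

Seated (84.2 mm ≈ 44.4 + 40, firm stop). Relaxing and releasing.

```bash
python3 -m handwheel '[0,0,-0.005,0,1,0,0,-0.005,0,-1,0,0,-0.005,0,-1,0,0,-0.005,0,-1,0,0,-0.005,0,-1]';python3 -m handwheel '[0,0,-0.005,0,-1,0,0,-0.05,0,-1,0,0,-0.15,0,-1,0,0,-0.25,0,-1,0,0,-0.32,0,-1]';python3 -c "
from h import *
p=[598.9,-300.6,.25]
b=place(np.array([[-93.,0,0]]),p)[0];print(b)
go(b[0],b[1],220,.25)"
```

```text
time_s: 10.55
position: [588.3, 6.1, 82.9]
orientation: [0.055, 0.998, -0.0, -0.001]
contact_force: [-0.4, -0.1, 0.3]
finger_gap: 85.3
finger_force: 0.0
time_s: 11.05
position: [589.3, 6.2, 214.1]
orientation: [0.055, 0.998, 0.0, 0.001]
contact_force: [1.4, -0.9, -0.5]
finger_gap: 85.7
finger_force: 0.0
[ 508.79114478 -323.60856821    0.        ]
t 11.05 rows [ 0.1095 -0.8417 -0.0152] turn -0.2292 F [ 1.4 -0.9 -0.5] gap 85.7 pos [589.3   6.2 214.1]
```

```bash
python3 -m handwheel '[0.01,-0.08,0,-0.05,1,0.025,-0.18,0,-0.1,1,0.04,-0.3,0,-0.15,1,0.055,-0.42,0,-0.2,1,0.07,-0.54,0,-0.229,1]' 60;python3 -m handwheel '[0,0,0,0,1,0,0,0,0,1]';python3 -c "
from h import *
b=place(np.array([[-96.,0,0]]),[598.9,-300.6,.25])[0]
go(b[0],b[1],220,.25)"
```

```text
time_s: 11.55
position: [536.5, -207.0, 211.6]
orientation: [-0.126, 0.992, -0.0, 0.0]
contact_force: [0.1, 0.3, -0.6]
finger_gap: 12.4
finger_force: 0.0
time_s: 11.75
position: [536.5, -206.9, 211.4]
orientation: [-0.123, 0.992, -0.0, -0.0]
contact_force: [-0.6, 0.5, 0.4]
finger_gap: -0.1
finger_force: 0.0
t 11.75 rows [ 0.1458 -0.2662 -0.0215] turn -0.0026 F [-0.6  0.5  0.4] gap -0.1 pos [ 536.5 -206.9  211.4]
```

```bash
python3 -m handwheel '[0.05,-0.09,0,-0.002,1,0.1,-0.18,0,-0.002,1,0.146,-0.266,0,-0.002,1,0.146,-0.266,0,-0.002,1,0.146,-0.266,0,-0.002,1]';python3 -m handwheel '[0,0,0.1,0,1,0,0,0.12,0,1,0,0,0.12,0,1,0,0,0.12,0,1]';sed -i 's/^for n,(u.*/for n,(u,v,w,h) in dict(side=(int(sys.argv[2]),int(sys.argv[3]),100,100),top=(int(sys.argv[4]),int(sys.argv[5]),100,100)).items():/' ov.py
python3 - <<'E'
from h import *
b=place(np.array([[-96.,0,0]]),[598.9,-300.6,.25])[0]
go(b[0],b[1],136,.25)
out=[]
for n,bx in dict(side=(270,140),top=(255,110)).items():
    im=robot.capture(n);m=mask(n,"cradle",[589,7])
    print(n,m.sum(),fit({n:m},MOD["cradle"],[589.,7.,-.11],40.))
    if n=="side":o=im[150:290,270:410]
    else:o=np.hstack([im[110:250,255:330],im[110:250,395:460]])
    out.append(cv2.resize(o,(400,400),interpolation=2))
cv2.imwrite("pics/c2.png",np.hstack(out)[:,:,::-1])
E
```

```text
time_s: 12.25
position: [507.4, -322.0, 211.1]
orientation: [-0.126, 0.992, 0.0, -0.0]
contact_force: [0.2, 0.6, 0.4]
finger_gap: 0.1
finger_force: 0.0
time_s: 12.65
position: [507.9, -321.9, 164.2]
orientation: [-0.127, 0.992, 0.0, 0.0]
contact_force: [-0.3, -1.0, 0.7]
finger_gap: -0.2
finger_force: 0.0
t 12.65 rows [ 0.0063 -0.0046  0.0705] turn 0.0029 F [-0.3 -1.   0.7] gap -0.2 pos [ 507.9 -321.9  164.2]
side 42 ([np.float64(587.1), np.float64(2.6), np.float64(-0.119)], np.float64(0.946))
top 1047 ([np.float64(588.4), np.float64(6.1), np.float64(-0.111)], np.float64(0.055))
```

View pics/c2.png

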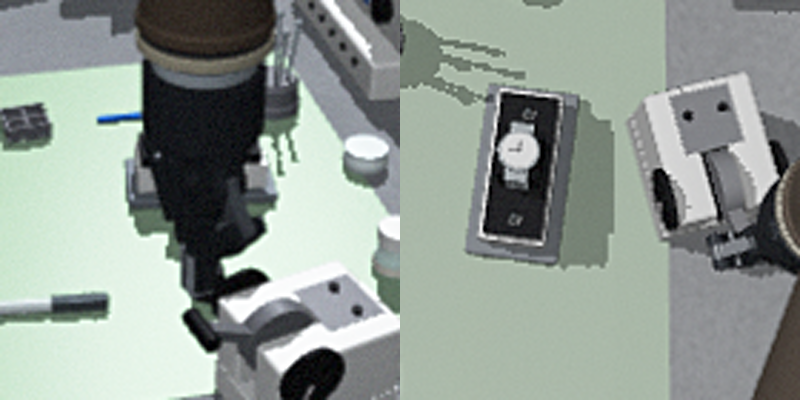

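Cradle sits fully home, peg tips visible in the holes (crop (529,113),(515,218)), and the fingertips (205,298) are over the bar (203,325). A small shift outward, then press.

```bash
python3 -m handwheel '[0.01,-0.008,0,0,1,0.01,-0.008,0.03,0,1,0.01,-0.008,0.055,0,1,0.01,-0.008,0.055,0,1]';python3 -m handwheel '[0,0,0.01,0,1,0,0,0.02,0,1,0,0,0.03,0,1,0,0,0.04,0,1,0,0,0.05,0,1]'
```

```text
time_s: 13.25
position: [502.7, -326.2, 139.1]
orientation: [-0.126, 0.992, 0.001, -0.001]
contact_force: [0.2, -0.7, -1.0]
finger_gap: 0.0
finger_force: 0.0
time_s: 13.75
position: [503.2, -327.9, 121.8]
orientation: [-0.126, 0.992, -0.0, -0.0]
contact_force: [-1.5, -1.0, 2.7]
finger_gap: 0.2
finger_force: 1.6
```

```bash
python3 -m handwheel '[0,0,0.01,0,1,0,0,0.02,0,1,0,0,0.03,0,1,0,0,0.03,0,1]';python3 - <<'E'
from h import *
b=place(np.array([[-98.,0,0]]),[599.9,-301.6,.25])[0]
go(b[0],b[1],75,.25)
im=robot.capture("side");cv2.imwrite("pics/p1.png",cv2.resize(im[215:315,310:420],None,fx=5,fy=5,interpolation=2)[:,:,::-1])
E
```

```text
time_s: 14.15
position: [502.8, -327.8, 109.3]
orientation: [-0.126, 0.992, -0.0, -0.001]
contact_force: [-6.3, -1.8, 9.3]
finger_gap: 0.3
finger_force: 4.5
t 14.15 rows [-0.0065  0.0035  0.0857] turn 0.0013 F [-6.3 -1.8  9.3] gap 0.3 pos [ 502.8 -327.8  109.3]
```

View pics/p1.png

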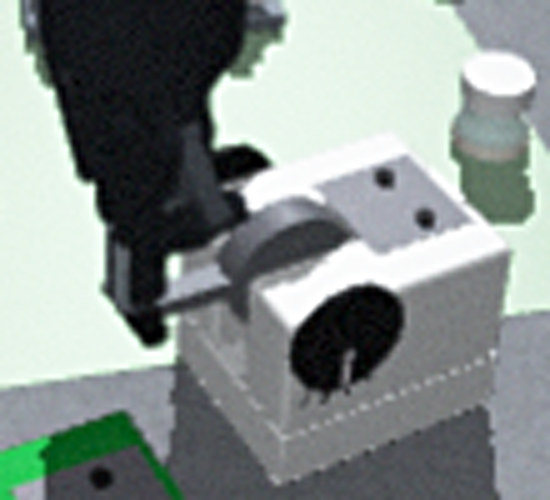

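The bar (crop (150,325)) is under the fingertips and the pointer has turned. Continuing down.

```bash
python3 -m handwheel '[-0.002,0.002,0.012,0,1,-0.002,0.002,0.024,0,1,-0.002,0.002,0.036,0,1,-0.002,0.002,0.048,0,1,-0.002,0.002,0.048,0,1]';python3 -m handwheel '[-0.002,0,0.01,0,1,-0.002,0,0.02,0,1,-0.002,0,0.028,0,1,-0.002,0,0.028,0,1]'
```

```text
time_s: 14.7
position: [505.0, -326.7, 90.3]
orientation: [-0.126, 0.992, -0.001, 0.001]
contact_force: [-2.9, -1.2, 9.2]
finger_gap: 0.1
finger_force: 4.7
time_s: 15.1
position: [506.9, -325.9, 79.3]
orientation: [-0.126, 0.992, -0.001, 0.001]
contact_force: [1.0, -1.2, 6.0]
finger_gap: 0.0
finger_force: 2.6
```

```bash
python3 -m handwheel '[0,0,0.003,0,1,0,0,0.006,0,1,0,0,0.008,0,1,0,0,0.008,0,1]';python3 -m handwheel '[0,0,0.003,0,1,0,0,0.006,0,1,0,0,0.006,0,1]'
```

```text
time_s: 15.5
position: [507.7, -325.7, 76.8]
orientation: [-0.127, 0.992, -0.001, 0.002]
contact_force: [2.0, 0.8, 8.2]
finger_gap: -0.2
finger_force: 3.6
time_s: 15.8
position: [508.1, -325.7, 74.8]
orientation: [-0.127, 0.992, -0.001, 0.003]
contact_force: [1.1, -0.1, 11.4]
finger_gap: -0.0
finger_force: 4.7
```

```bash
python3 -m handwheel '[0,0,0.003,0,1,0,0,0.006,0,1,0,0,0.006,0,1,0,0,0.006,0,1]'
python3 - <<'E'
from h import *
b=place(np.array([[-98.,0,0]]),[599.9,-301.6,.25])[0]
go(b[0],b[1],75,.25)
im=robot.capture("side");cv2.imwrite("pics/p2.png",cv2.resize(im[215:315,310:420],None,fx=5,fy=5,interpolation=2)[:,:,::-1])
E
```

```text
time_s: 16.2
position: [508.4, -325.7, 73.0]
orientation: [-0.127, 0.992, -0.001, 0.003]
contact_force: [1.8, 0.9, 15.0]
finger_gap: 0.1
finger_force: 6.3
t 16.2 rows [ 0.0085  0.0018 -0.005 ] turn 0.0025 F [ 1.8  0.9 15. ] gap 0.1 pos [ 508.4 -325.7   73. ]
```

View pics/p2.png

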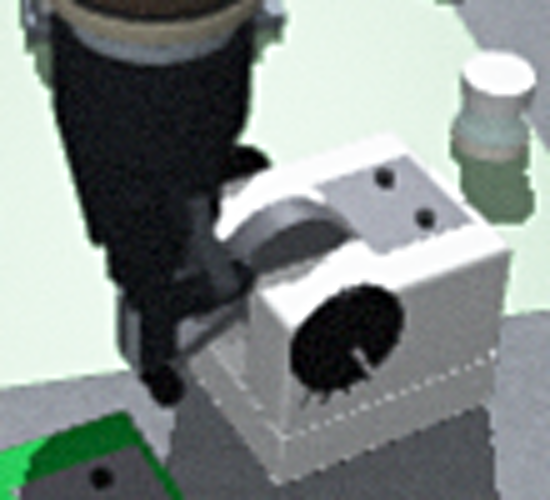

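```bash
python3 -m handwheel '[0,0,0.003,0,1,0,0,0.005,0,1,0,0,0.005,0,1,0,0,0.005,0,1]'; python3 -m handwheel '[0,0,0,0,1,0,0,0,0,1]'
```

```text
time_s: 16.65
position: [508.7, -325.9, 72.5]
orientation: [-0.127, 0.992, -0.001, 0.003]
contact_force: [-3.7, 3.8, 27.8]
finger_gap: -0.3
finger_force: 12.7
time_s: 16.85
position: [508.7, -325.8, 72.6]
orientation: [-0.127, 0.992, -0.001, 0.003]
contact_force: [-2.6, 3.9, 27.3]
finger_gap: -0.1
finger_force: 12.7
```

The end stop is reached (force jumps at z 72.6). Ease off slightly and hand in.

```bash
python3 -m handwheel '[0,0,-0.002,0,1,0,0,-0.002,0,1,0,0,-0.002,0,1]'
python3 - <<'E'
from h import *
robot.capture("top");m=mask("top","cradle",[589,7]);print(m.sum(),fit({"top":m},MOD["cradle"],[589.,7.,-.11],40.))
s=robot.sense();print(s["position"],s["contact_force"])
print(robot.sign_off())
E
```

```text
time_s: 17.15
position: [508.6, -325.8, 72.7]
orientation: [-0.127, 0.992, -0.001, 0.003]
contact_force: [-1.0, 2.5, 23.2]
finger_gap: 0.0
finger_force: 10.1
1080 ([np.float64(588.1), np.float64(5.8), np.float64(-0.112)], np.float64(0.049))
[ 508.57605478 -325.79524486   72.75422633] [-2.29994789  2.48279299 24.00684732]
the job is handed in; nothing more can be done
None
```

The cradle is fully seated on both pegs and released, the white control's finger bar is held down against its end stop, just past the third click, at about 23 N, and the job was handed in at about 17 s; the hand-in call gave no verdict.

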